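# Uncover the blind spacer and hold it hole-up for gauging

### The arm

A 6-joint arm with a two-finger parallel gripper is mounted at the origin on the work surface. World frame = base frame: x ahead of the robot, y to its left, z up, the work surface at z = 0. Lengths are in m, angles in rad, forces in N, time in s.
With the tool pointing down it reaches from about 0.35 to 0.8 m from the base axis. Payload 7.3 kg.
Tool frame: the origin (TCP) lies midway between the tips of the shut fingers; the grasp point (between the pads) lies r.grasp_offset behind it (r.grasp_offset is the distance from the TCP to the grasp point, in m); z points along the fingers, y is the line along which they close (so a half turn about z gives the same grasp; the last joint's range is limited). The gripper opens to 85 mm and grips with 20 to 120 N. Pads are 22 mm wide; open, the fingers measure 114 mm over their backs; the gripper's body (76 mm by 85 mm) begins 54 mm behind the grasp point. The pads swing forward as they close: fully open they stand 13 mm farther back than shut.
Start: joints at [-1.438, 0.342, 1.524, -0, 1.275, -0.146], TCP at [0.145, -0.505, 0.231] pointing down, gripper open.
Joint ranges: [-2.53, 2.53], [-0.77, 2.02], [0.04, 2.7], [-1, 4.14], [0.28, 2.66], [-3.11, 3.11]. Speed limits (rad/s): [2.57, 2.57, 3.14, 3.14, 3.14, 3.14].

### API

Orientations are given as a rotation vector (axis times angle).
In Python, from cell import r, read_camera, get_calibration, look_for, place_of gives the robot as it stands. The module is installed in compiled form; this text tells all that it offers.
- The arm moves only by the shell command python3 -m inch 'ROWS' [FORCE]. ROWS is a JSON object of lists of equal length, an entry for each row: "hand": the opening, from 0 (shut) to 1 (fully open); "travel": the shift along the tool's x, y, z as a fraction of full scale, a list of three; "turn": the turn, a rotation vector about the tool's x, y, z as a fraction of full scale, a list of three. In form: {"hand": [hand, ...], "travel": [[x, y, z], ...], "turn": [[ax, ay, az], ...]}. A call has exactly 5 rows; each row is the pose to reach, as a shift and turn from the pose commanded when the call began, along the tool's axes at that moment, turning the shorter way round; what a row does not reach only later rows make up. Full scale, the value 1, is 15 cm for a shift and 360 degrees for a turn. A row lasts 1/12 s, in which the tool goes at most 41.7 mm and 7.16 degrees, less where a joint would pass 70% of its speed; a pose out of reach is approached as far as the arm can. A call with a number of a shift or a turn outside -1 to 1 is refused whole. A call with a gripper value outside its range is refused whole. The fingers move at their own pace and stop on an object; FORCE is the grip in N (left out, the last holds). Time passes only in rows, so rows that repeat a pose let the fingers close, or fill a call up. It gives the time, the measured TCP pose, the force, the opening and the grip force at its end, in the units of the state.
- r.get_obs(): the state, without advancing time (a new reading comes with each control period).
- read_camera(name): name is "scene" or "top" or "wrist"; returns (picture, depth): 480x640x3 uint8, red, green, blue; 480x640 float32, m along the optical axis (not along the pixel's ray), 0 where there is no reading.
- get_calibration(name): a dict with "fx", "fy", "cx", "cy" (pixels), "k1" (the pictures are not rectified: a ray, as slopes to the right and down, at radius r is drawn at 1 + k1 r^2 times it, then the intrinsics apply), "camera_from_world" (4x4, takes a point from world to camera coordinates). Camera axes: x right, y down, z forward; pixel columns grow to the right and rows downward; lengths in m; the calibration is good to about 2 mm. A picture is of the moment at which its call begins: read the wrist's pose just before it. get_calibration takes no time and is no camera call; for the wrist camera it gives the pose at the moment of the call.
- r.job_done(): hands the job in; it is judged then, once.
Trained networks look in the newest picture that a camera, given by its name, has taken for a name from the list of things; names that differ only in an ending like _2 or _b are one class to them, and where a whole thing is asked for, a point or a joint stands for the part that bears it (a point fixed in the world has none). Each returns a list of dicts, best first, with "score" (0 to 1); they miss things now and then, are a little off and sometimes report something else, mostly with a low value. They report only what shows in the picture. A call takes as long as a camera call. They do not tell look-alikes from the thing itself.
- look_for(camera, name): "position" ([x, y, z] in m, in the coordinates of the camera as it stood for that picture, good to about 4 mm: the middle of the surface that is visible of it).
- place_of(camera, name): "position" ([x, y, z] in m, in the coordinates of the camera as it stood for that picture, good to about 4 mm: a listed point, or the origin of a listed thing).
The state is a dict: "time": time; "q": joint angles; "qd": joint speeds; "effort": joint torques, N m; "eef_pos": TCP position; "ee_rot": TCP orientation; "wrist_force": force on the tool from outside, world axes, zero at the start; "moment": the same for the moment, N m; "width": finger opening in m; "finger_force": force on a finger pad.
Only numpy, scipy, OpenCV 4.12 (cv2) and the standard library are available. Lean on these libraries where they do the work, as an engineer would, in place of code of your own. Each camera call takes 0.05 s, during which the arm holds its last target. There are 200 camera calls.

### The job

Lift the clear dust cover off the aluminium spacer and stand it, without dropping it, in the middle of the blue pad. Then turn the spacer up on end: only one end has a blind hole, so find which, and finish while still holding the spacer in the gripper, steady and upright with the hole facing up, about 15 cm above the green mat and touching nothing else. Do not drop the spacer, and leave the other things on the bench where they are.

Things in the scene. Friction and masses are not known exactly. Their poses are not given: they have to be found in the camera images.
- spacer_mid (a point): grey aluminium blind spacer: a square bar 40 x 40 mm, 70 mm long, about 0.25 kg, lying on one long side on the green mat under the dust cover. One end has a round blind hole, black inside, diameter 25 mm, 45 mm deep; the other end is plain and closed; from above both ends look alike. The point is the centre of the bar (35 mm from each end, 20 mm from each long side). Its x axis runs along the bar and points out of the hole; its y axis is level and its z axis up at the start.
- spacer: the same spacer; origin at the middle of the long side it lies on (20 mm below the centre), axes as for spacer_mid
- cover_knob (a point): the grip point of the clear dust cover: centre of its round black knob, diameter 26 mm, 36 mm tall, standing up from the cover's roof. The point is 82 mm above the cover's lower rim; the knob's top is 18 mm above it. z axis up.
- dust_cover: clear plastic dust cover with black edges, an open-bottomed box 130 x 130 mm and 64 mm high without the knob, walls 4 mm, about 0.3 kg, loose, standing over the spacer on the green mat; origin at the centre of its lower rim
- work_mat: green work mat fixed to the bench, 200 x 200 mm, 4 mm thick; origin at the centre of its underside (on the bench top), z up
- cover_pad: blue pad fixed to the bench, 180 x 180 mm, 4 mm thick, where the cover is parked; origin at the centre of its underside (on the bench top), z up
- glasses_case: closed hard glasses case, cream plastic, 65 x 160 x 36 mm; bystander, to be left where it is; origin at the centre of its underside
- spray_bottle: white bottle with blue label and red cap, diameter 60 mm, 160 mm tall; bystander, to be left where it is; origin at the centre of its underside
- calculator: black desk calculator, 130 x 80 x 16 mm; bystander, to be left where it is; origin at the centre of its underside
- tape_roll: roll of yellow tape lying flat, outer diameter 90 mm, 24 mm high; bystander, to be left where it is; origin at the centre of its underside
- carton: small brown carton with a paper band, 50 x 90 x 45 mm; bystander, to be left where it is; origin at the centre of its underside
- plug_gauge: plug gauge lying down, red handle and steel pin, 110 mm long, 18 mm thick; bystander, to be left where it is; origin at the centre of its underside
- brass_standoff: round brass stand-off standing upright, diameter 20 mm, 40 mm tall; bystander, to be left where it is; origin at the centre of its underside
Mind the look-alikes: they are no part of the job. Leave any pink or red look-alike of the dust_cover alone.

How it is judged:
By the outcome, as a careful person would: the job done as asked, in the order asked, and still so for the second after the job is handed in, while the arm keeps its last pose, push and grip.
It also fails if it takes over 58 s, if anything falls off the work surface, if the arm or the gripper's body presses on something with over 40 N, if the wrist force passes 120 N, or if a joint passes its speed limit or range.

## Working session

There is one attempt and no reset: what is moved stays moved. The work goes in short steps, Python scripts to look and compute and a shell command to move; the robot and the scene stay as the last step left them, time stands still between calls to the robot, and variables do not carry over. Pictures are saved under pics/ and viewed, at most 10 in all, crops included, and the job is handed in when it is done.

```bash
mkdir -p pics; cat > h.py <<'E'
import numpy as np,cv2
from cell import r,read_camera,get_calibration,look_for,place_of
from scipy.spatial.transform import Rotation as R
def w(cam,p,c=None):
    T=np.linalg.inv((c or get_calibration(cam))["camera_from_world"]); return T[:3,:3]@np.array(p)+T[:3,3]
def pix(cam,pw,c=None):
    c=c or get_calibration(cam); T=np.array(c["camera_from_world"]); q=T[:3,:3]@np.array(pw)+T[:3,3]
    s=q[:2]/q[2]; s=s*(1+c["k1"]*(s@s)); return np.array([s[0]*c["fx"]+c["cx"],s[1]*c["fy"]+c["cy"]])
def unpix(cam,u,v,z,c=None):
    "pixel to world point at height z"
    c=c or get_calibration(cam); K=np.array([[c["fx"],0,c["cx"]],[0,c["fy"],c["cy"]],[0,0,1]],float)
    s=cv2.undistortPoints(np.array([[[u,v]]],float),K,np.array([c["k1"],0,0,0.]))[0,0]
    o=w(cam,[0,0,0],c); d=w(cam,[s[0],s[1],1],c)-o
    return o+d*(z-o[2])/d[2]
def save(img,n): cv2.imwrite("pics/"+n,cv2.cvtColor(img,cv2.COLOR_RGB2BGR))
E
python3 - <<'E'
from h import *
print(r.grasp_offset,r.get_obs())
a,d=read_camera("top"); save(a,"top.png")
for n in ["cover_knob","spacer_mid","dust_cover","work_mat","cover_pad","spray_bottle"]:
    for k in place_of("top",n)[:3]: 
        p=w("top",k["position"]); print(n,round(k["score"],2),p.round(3),pix("top",p).round())
a,d=read_camera("scene"); save(a,"scene.png")
E
```

```text
0.0187 {'time': 0.0, 'q': array([-1.43798200e+00,  3.42739805e-01,  1.52503078e+00, -1.75339133e-05,
        1.27540338e+00, -1.46036959e-01]), 'qd': array([-2.13276860e-05,  9.14386508e-06, -2.39658988e-04,  6.67601406e-04,
        4.92970228e-04, -2.79027879e-04]), 'effort': array([-2.35673950e-03, -4.33682156e+01, -2.46012747e+01, -4.11092569e-04,
        7.73438020e-03, -1.92502483e-05]), 'eef_pos': array([ 0.14444992, -0.50431131,  0.23061229]), 'ee_rot': array([-3.10953942e+00, -4.36388992e-01,  9.91556598e-06]), 'wrist_force': array([0.27604903, 0.62459295, 0.68408258]), 'moment': array([ 0.00376586, -0.02377489, -0.01003521]), 'finger_force': 0.0, 'width': 0.08569077724475631}
cover_knob 0.91 [0.294 0.226 0.082] [213. 346.]
cover_knob 0.89 [ 0.49  -0.222  0.087] [420. 257.]
cover_knob 0.83 [ 0.286 -0.384  0.081] [498. 352.]
dust_cover 0.9 [0.294 0.223 0.001] [221. 347.]
dust_cover 0.73 [ 0.491 -0.22   0.001] [412. 263.]
dust_cover 0.56 [ 0.283 -0.382 -0.   ] [486. 354.]
cover_pad 0.74 [0.528 0.209 0.   ] [231. 246.]
spray_bottle 0.6 [ 0.744  0.318 -0.005] [191. 161.]
spray_bottle 0.6 [0.46  0.007 0.   ] [316. 276.]
spray_bottle 0.38 [ 0.722  0.257 -0.004] [215. 169.]
```

View pics/top.png

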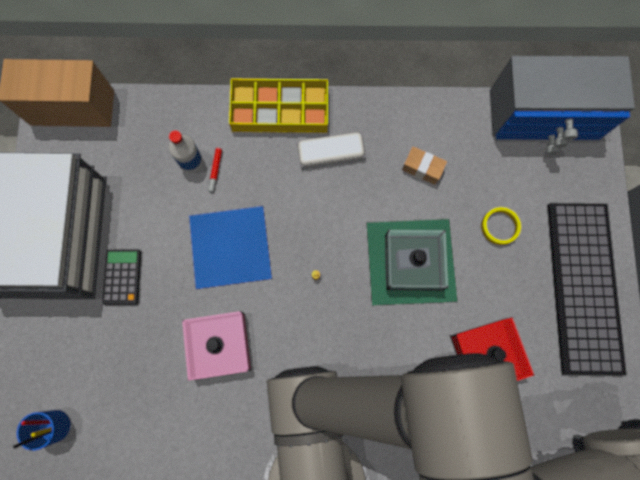

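View pics/scene.png

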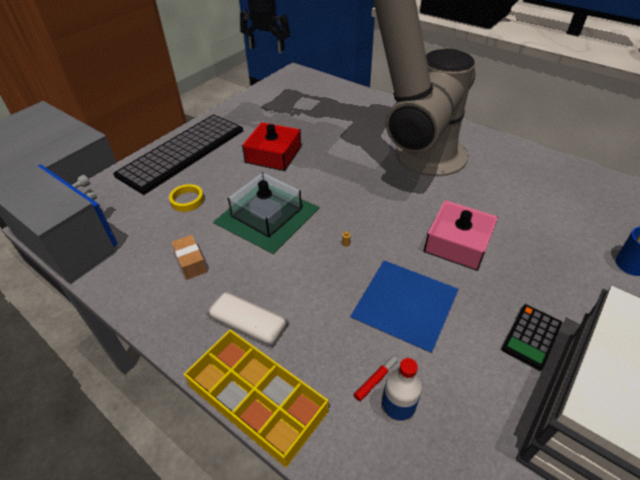

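The candidates in the top picture are the pink cover (213,346), the red cover (498,352) and the clear cover on the green mat (420,257). The description fits the clear one, so I'll check it in a close crop.

```bash
python3 - <<'E'
from h import *
a=cv2.cvtColor(cv2.imread("pics/top.png"),cv2.COLOR_BGR2RGB); c=get_calibration("top")
h=cv2.cvtColor(a,cv2.COLOR_RGB2HSV)
for n,lo,hi,box in [("pad",(105,120,60),(125,255,255),(180,200,280,295)),("mat",(65,80,20),(90,255,255),(360,210,465,310))]:
    m=np.zeros(a.shape[:2],np.uint8); x0,y0,x1,y1=box; m[y0:y1,x0:x1]=cv2.inRange(h,lo,hi)[y0:y1,x0:x1]
    cs=max(cv2.findContours(m,0,2)[0],key=cv2.contourArea)
    P=np.array([unpix("top",*p[0],0.004,c)[:2] for p in cs],np.float32); print(n,cv2.minAreaRect(P))
crop=cv2.resize(a[205:310,355:470],None,fx=5,fy=5,interpolation=cv2.INTER_CUBIC)
s=cv2.imread("pics/scene.png")[:,:,::-1][165:255,205:330]
s=cv2.resize(s,(int(125*525/90),525),interpolation=cv2.INTER_CUBIC)
both=np.hstack([crop,s]); f=800/both.shape[1]; save(cv2.resize(both,None,fx=f,fy=f),"crop.png")
for n in ["cover_knob","dust_cover","spacer_mid","spacer","cover_pad"]:
    for k in place_of("scene",n)[:3]:
        p=w("scene",k["position"]); print(n,round(k["score"],2),p.round(3))
E
```

```text
pad ((0.5269771814346313, 0.21246947348117828), (0.17783144116401672, 0.17775759100914001), 8.285757064819336)
mat ((0.49609920382499695, -0.21716010570526123), (0.1953149139881134, 0.19596505165100098), 3.1476001739501953)
cover_knob 0.87 [ 0.491 -0.222  0.088]
cover_knob 0.7 [ 0.283 -0.387  0.08 ]
cover_knob 0.58 [0.294 0.226 0.079]
dust_cover 0.77 [ 0.298  0.221 -0.003]
dust_cover 0.64 [ 0.494 -0.224  0.005]
dust_cover 0.6 [ 0.28  -0.388 -0.002]
spacer_mid 0.7 [ 0.72   0.251 -0.002]
cover_pad 0.96 [ 0.524  0.208 -0.   ]
```

View pics/crop.png

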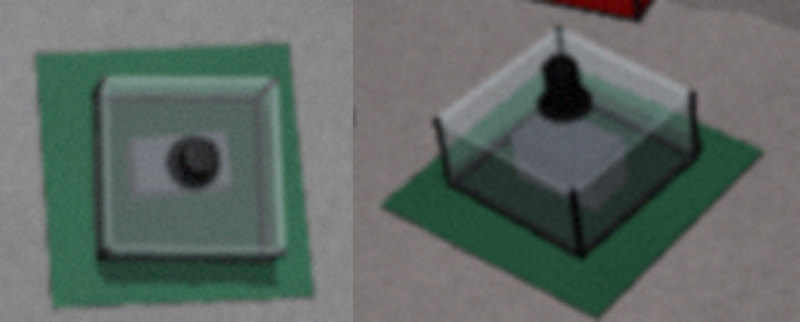

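The crop confirms it: clear cover with black edges on the green mat, with the grey bar lying along world y under it. The knob is at about (0.491, -0.222). Next I work out the moves.

```bash
cat >> h.py <<'E'
def DOWN(az): # tool down, tool x at azimuth az deg
    a=np.deg2rad(az); x=np.array([np.cos(a),np.sin(a),0]); z=np.array([0,0,-1.]); return np.c_[x,np.cross(z,x),z]
def need(p,M=None):
    "travel / turn fractions from here to TCP p, orientation M"
    o=r.get_obs(); A=R.from_rotvec(o["ee_rot"]).as_matrix(); M=A if M is None else M
    print("travel",(A.T@(np.array(p)-o["eef_pos"])/.15).round(3),"turn",(R.from_matrix(A.T@M).as_rotvec()/(2*np.pi)).round(4),
      "| pos",o["eef_pos"].round(4),"q",o["q"].round(3),"w",round(o["width"],4),"F",o["wrist_force"].round(1),"t",round(o["time"],2))
E
python3 - <<'E'
from h import *
need([.491,-.222,.20],DOWN(90))
print(w("scene",[0,0,0]),w("top",[0,0,0]))
E
```

```text
travel [ 2.739 -1.176  0.209] turn [ 0.      0.     -0.2056] | pos [ 0.1445 -0.5047  0.2313] q [-1.438  0.342  1.524  0.     1.275 -0.146] w 0.0855 F [ 0.3  0.9 -0.4] t 0.65
[1.09108793 0.4202016  0.79545688] [0.27037243 0.01143495 1.28054548]
```

```bash
python3 -m inch '{"hand":[1,1,1,1,1],"travel":[[0.18,-0.08,0],[0.36,-0.16,0],[0.55,-0.24,0],[0.73,-0.31,0],[0.91,-0.39,0]],"turn":[[0,0,0],[0,0,0],[0,0,0],[0,0,0],[0,0,0]]}'
python3 -m inch '{"hand":[1,1,1,1,1],"travel":[[0.18,-0.08,0],[0.36,-0.16,0],[0.55,-0.24,0],[0.73,-0.31,0],[0.91,-0.39,0]],"turn":[[0,0,0],[0,0,0],[0,0,0],[0,0,0],[0,0,0]]}'
python3 -m inch '{"hand":[1,1,1,1,1],"travel":[[0.18,-0.08,0.04],[0.36,-0.16,0.08],[0.55,-0.24,0.12],[0.73,-0.31,0.16],[0.91,-0.39,0.2]],"turn":[[0,0,-0.0199],[0,0,-0.0398],[0,0,-0.0597],[0,0,-0.0796],[0,0,-0.0994]]}'
python3 -c "
from h import *
need([.491,-.222,.20],DOWN(90))"
```

```text
time: 1.07
eef_pos: [0.2606, -0.4101, 0.2314]
ee_rot: [3.111, 0.436, 0.0]
wrist_force: [0.4, -0.5, -0.6]
width: 0.0855
finger_force: 0.0
time: 1.48
eef_pos: [0.3759, -0.3162, 0.2315]
ee_rot: [3.111, 0.436, 0.0]
wrist_force: [0.3, -0.7, -0.4]
width: 0.0854
finger_force: 0.0
time: 1.9
eef_pos: [0.491, -0.2223, 0.2011]
ee_rot: [2.822, 1.38, 0.0]
wrist_force: [0.1, -0.4, 0.4]
width: 0.0854
finger_force: 0.0
travel [ 0.002 -0.002  0.007] turn [ 1.000e-04  0.000e+00 -1.052e-01] | pos [ 0.491  -0.2223  0.2011] q [-0.567  0.393  1.534 -0.     1.214  0.094] w 0.0854 F [ 0.1 -0.4  0.4] t 1.9
```

```bash
python3 -m inch '{"hand":[1,1,1,1,1],"travel":[[0,0,0],[0,0,0],[0,0,0],[0,0,0],[0,0,0]],"turn":[[0,0,-0.0198],[0,0,-0.0396],[0,0,-0.0594],[0,0,-0.0792],[0,0,-0.099]]}'
python3 -m inch '{"hand":[1,1,1,1,1],"travel":[[0,0,0],[0,0,0],[0,0,0],[0,0,0],[0,0,0]],"turn":[[0,0,-0.006],[0,0,-0.006],[0,0,-0.006],[0,0,-0.006],[0,0,-0.006]]}'
python3 - <<'E'
from h import *
c=get_calibration("wrist"); a,d=read_camera("wrist"); save(a,"w1.png")
for n in ["cover_knob","dust_cover","spacer_mid"]:
    for k in place_of("wrist",n)[:2]: p=w("wrist",k["position"],c); print(n,round(k["score"],2),p.round(4),pix("wrist",p,c).round())
need([.491,-.222,.075],DOWN(90)); print(w("wrist",[0,0,0],c))
E
```

```text
time: 2.32
eef_pos: [0.49, -0.2232, 0.2012]
ee_rot: [-2.264, -2.178, 0.0]
wrist_force: [-0.5, -0.8, -0.1]
width: 0.0853
finger_force: 0.0
time: 2.73
eef_pos: [0.4899, -0.2233, 0.2013]
ee_rot: [2.231, 2.212, -0.0]
wrist_force: [-0.2, -0.9, -0.6]
width: 0.0856
finger_force: 0.0
cover_knob 0.97 [ 0.4922 -0.2215  0.0854] [320. 232.]
dust_cover 0.89 [ 0.4923 -0.2219  0.0089] [319. 207.]
dust_cover 0.6 [ 0.2827 -0.3834  0.0011] [ 98. 377.]
travel [0.009 0.007 0.842] turn [ 0.      0.     -0.0013] | pos [ 0.4899 -0.2233  0.2013] q [-0.57   0.392  1.535 -0.     1.215 -0.562] w 0.0855 F [-0.1 -0.4 -0.2] t 2.93
[ 0.49062495 -0.15099941  0.34379528]
```

View pics/w1.png

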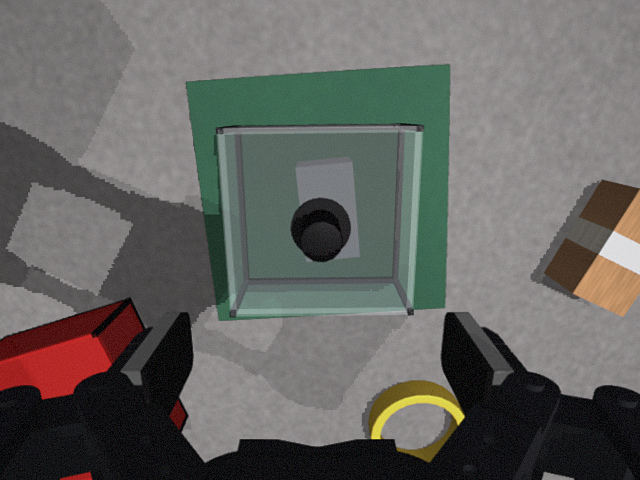

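The knob is at pixel (320,232), centred between the fingers, and the bar is at about (327,208). I descend and grip.

```bash
python3 -m inch '{"hand":[1,1,1,1,1],"travel":[[0.01,0.012,0.2],[0.01,0.012,0.4],[0.01,0.012,0.6],[0.01,0.012,0.75],[0.01,0.012,0.84]],"turn":[[0,0,0],[0,0,0],[0,0,0],[0,0,0],[0,0,0]]}'
python3 -m inch '{"hand":[0.5,0.2,0.1,0.1,0.1],"travel":[[0,0,0],[0,0,0],[0,0,0],[0,0,0],[0,0,0]],"turn":[[0,0,0],[0,0,0],[0,0,0],[0,0,0],[0,0,0]]}' 50
python3 -m inch '{"hand":[0,0,0,0,0],"travel":[[0,0,0],[0,0,0],[0,0,0],[0,0,0],[0,0,0]],"turn":[[0,0,0],[0,0,0],[0,0,0],[0,0,0],[0,0,0]]}' 50
```

```text
time: 3.35
eef_pos: [0.4905, -0.2211, 0.0726]
ee_rot: [-2.228, -2.21, 0.001]
wrist_force: [-0.3, -0.4, 1.2]
width: 0.0855
finger_force: 0.0
time: 3.77
eef_pos: [0.4924, -0.2222, 0.0766]
ee_rot: [2.228, 2.211, 0.001]
wrist_force: [1.1, 0.3, 4.9]
width: 0.0255
finger_force: 6.2
time: 4.18
eef_pos: [0.4924, -0.2223, 0.0767]
ee_rot: [2.228, 2.211, 0.001]
wrist_force: [-0.4, 1.1, 5.9]
width: 0.0242
finger_force: 49.0
```

```bash
python3 -m inch '{"hand":[0,0,0,0,0],"travel":[[0,0,-0.03],[0,0,-0.08],[0,0,-0.15],[0,0,-0.24],[0,0,-0.34]],"turn":[[0,0,0],[0,0,0],[0,0,0],[0,0,0],[0,0,0]]}'
python3 -m inch '{"hand":[0,0,0,0,0],"travel":[[0,0,-0.1],[0,0,-0.2],[0,0,-0.3],[0,0,-0.4],[0,0,-0.45]],"turn":[[0,0,0],[0,0,0],[0,0,0],[0,0,0],[0,0,0]]}'
python3 - <<'E'
from h import *
c=get_calibration("wrist"); a,d=read_camera("wrist"); save(a,"w2.png")
need([.526,.211,.20],DOWN(90))
a,d=read_camera("scene"); 
save(cv2.resize(a[150:260,190:340],None,fx=5,fy=5,interpolation=cv2.INTER_CUBIC),"s2.png")
for n in ["spacer_mid","cover_knob","cover_pad"]:
    for k in place_of("scene",n)[:2]: p=w("scene",k["position"]); print(n,round(k["score"],2),p.round(4),pix("scene",p).round())
E
```

```text
time: 4.6
eef_pos: [0.4913, -0.2216, 0.127]
ee_rot: [-2.229, -2.212, 0.001]
wrist_force: [0.5, -1.1, -3.8]
width: 0.0246
finger_force: 49.3
time: 5.02
eef_pos: [0.4922, -0.2222, 0.1964]
ee_rot: [2.228, 2.211, 0.001]
wrist_force: [0.6, -0.9, -3.7]
width: 0.0244
finger_force: 49.4
travel [ 2.891  0.2   -0.026] turn [ 0.0006  0.0004 -0.0012] | pos [ 0.4926 -0.2224  0.197 ] q [-0.566  0.397  1.54  -0.     1.2   -0.558] w 0.024 F [ 1.1 -0.4 -2.5] t 5.07
spacer_mid 0.71 [ 0.4952 -0.2188  0.0274] [266. 207.]
cover_knob 0.93 [ 0.4919 -0.2222  0.2022] [259. 149.]
cover_knob 0.82 [0.2943 0.2243 0.0803] [465. 219.]
cover_pad 0.72 [ 0.5255  0.209  -0.0034] [405. 303.]
cover_pad 0.64 [ 0.4943 -0.2256  0.2052] [257. 148.]
```

View pics/s2.png

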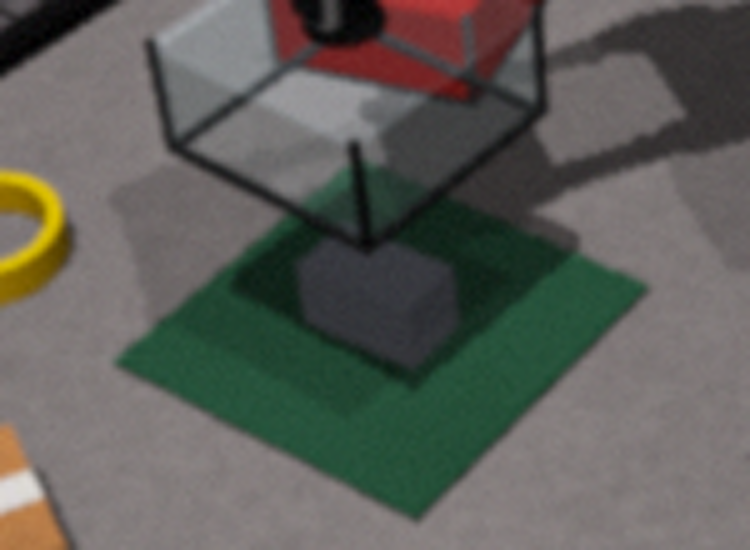

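The visible +y end of the spacer (crop about (440,310)) is plain grey, so the hole should face -y. I'll verify that later. The cover hangs clear, so I carry it to the pad.

```bash
python3 -m inch '{"hand":[0,0,0,0,0],"travel":[[0.1,0,0],[0.27,0.02,0],[0.48,0.04,0],[0.7,0.05,0],[0.92,0.06,0]],"turn":[[0,0,0],[0,0,0],[0,0,0],[0,0,0],[0,0,0]]}'
python3 -m inch '{"hand":[0,0,0,0,0],"travel":[[0.2,0.01,0],[0.4,0.03,0],[0.6,0.05,0],[0.8,0.06,0],[1.0,0.07,0]],"turn":[[0,0,0],[0,0,0],[0,0,0],[0,0,0],[0,0,0]]}'
python3 -m inch '{"hand":[0,0,0,0,0],"travel":[[0.25,0.01,0],[0.5,0.03,0],[0.7,0.05,0],[0.87,0.06,0],[0.96,0.07,0]],"turn":[[0,0,0],[0,0,0],[0,0,0],[0,0,0],[0,0,0]]}'
python3 - <<'E'
from h import *
need([.526,.211,.20],DOWN(90))
a,d=read_camera("scene")
for n in ["cover_knob","dust_cover","cover_pad"]:
    for k in place_of("scene",n)[:3]: p=w("scene",k["position"]); print(n,round(k["score"],2),p.round(4),pix("scene",p).round())
a,d=read_camera("top")
for n in ["cover_knob","spacer_mid","spacer"]:
    for k in place_of("top",n)[:3]: p=w("top",k["position"]); print(n,round(k["score"],2),p.round(4),pix("top",p).round())
E
```

```text
time: 5.68
eef_pos: [0.501, -0.0819, 0.1928]
ee_rot: [-2.229, -2.211, 0.001]
wrist_force: [1.4, 0.7, -3.1]
width: 0.0244
finger_force: 49.4
time: 6.1
eef_pos: [0.5125, 0.0682, 0.1929]
ee_rot: [-2.229, -2.212, 0.002]
wrist_force: [0.2, 1.3, -3.6]
width: 0.0245
finger_force: 49.4
time: 6.52
eef_pos: [0.5238, 0.2134, 0.1927]
ee_rot: [-2.226, -2.215, 0.002]
wrist_force: [-1.1, -0.7, -4.0]
width: 0.0245
finger_force: 49.5
travel [-0.016  0.015 -0.049] turn [-0.0003 -0.0001 -0.0008] | pos [0.5238 0.2134 0.1927] q [2.510e-01 4.490e-01 1.469e+00 1.000e-03 1.226e+00 2.550e-01] w 0.0245 F [-1.1 -0.7 -4. ] t 6.52
cover_knob 0.78 [0.2953 0.2248 0.0775] [465. 220.]
cover_knob 0.75 [ 0.2806 -0.3878  0.0805] [271. 131.]
cover_knob 0.59 [0.5251 0.2134 0.2005] [421. 238.]
dust_cover 0.97 [0.5225 0.2133 0.1211] [415. 266.]
dust_cover 0.88 [ 0.2796 -0.3873  0.0019] [273. 153.]
dust_cover 0.67 [ 2.944e-01  2.213e-01 -1.000e-04] [457. 243.]
cover_pad 0.94 [5.246e-01 2.115e-01 1.000e-04] [406. 302.]
cover_pad 0.2 [ 0.5826 -0.4365 -0.003 ] [187. 201.]
spacer_mid 0.81 [ 0.499  -0.2168  0.0214] [412. 259.]
spacer_mid 0.48 [0.5204 0.21   0.1156] [223. 239.]
spacer 0.93 [ 0.4979 -0.2188  0.0024] [411. 261.]
```

```bash
python3 -m inch '{"hand":[0,0,0,0,0],"travel":[[-0.01,0.01,0.15],[-0.014,0.015,0.35],[-0.014,0.015,0.53],[-0.014,0.015,0.65],[-0.014,0.015,0.72]],"turn":[[0,0,0],[0,0,0],[0,0,0],[0,0,0],[0,0,0]]}'
python3 -m inch '{"hand":[0,0,0,0,0],"travel":[[0,0,0.01],[0,0,0.02],[0,0,0.03],[0,0,0.035],[0,0,0.035]],"turn":[[0,0,0],[0,0,0],[0,0,0],[0,0,0],[0,0,0]]}'

```

```text
time: 7.33
eef_pos: [0.5261, 0.2065, 0.0834]
ee_rot: [-2.23, -2.21, 0.005]
wrist_force: [0.3, -0.3, -4.0]
width: 0.0245
finger_force: 49.5
time: 7.75
eef_pos: [0.5279, 0.2079, 0.0815]
ee_rot: [2.229, 2.212, 0.002]
wrist_force: [0.3, 0.2, -3.4]
width: 0.0245
finger_force: 49.5
```

```bash
python3 -m inch '{"hand":[0,0,0,0,0],"travel":[[0.01,0,0.01],[0.012,0,0.02],[0.012,0,0.025],[0.012,0,0.025],[0.012,0,0.025]],"turn":[[0,0,0],[0,0,0],[0,0,0],[0,0,0],[0,0,0]]}'

```

```text
time: 8.17
eef_pos: [0.5273, 0.2097, 0.0768]
ee_rot: [2.23, 2.213, 0.0]
wrist_force: [-0.3, 0.2, -2.0]
width: 0.0248
finger_force: 49.9
```

```bash
python3 -m inch '{"hand":[0,0,0,0,0],"travel":[[0,0,0.005],[0,0,0.01],[0,0,0.01],[0,0,0.01],[0,0,0.01]],"turn":[[0,0,0],[0,0,0],[0,0,0],[0,0,0],[0,0,0]]}'

```

```text
time: 8.58
eef_pos: [0.5274, 0.2097, 0.0768]
ee_rot: [2.229, 2.213, 0.001]
wrist_force: [-4.5, -0.1, 9.0]
width: 0.0247
finger_force: 50.9
```

The cover is in contact with the pad, so I release it and rise.

```bash
python3 -m inch '{"hand":[0.4,0.5,0.8,1,1],"travel":[[0,0,0],[0,0,0],[0,0,0],[0,0,0],[0,0,0]],"turn":[[0,0,0],[0,0,0],[0,0,0],[0,0,0],[0,0,0]]}'
python3 -m inch '{"hand":[1,1,1,1,1],"travel":[[0,0,0],[0,0,0],[0,0,-0.1],[0,0,-0.3],[0,0,-0.5]],"turn":[[0,0,0],[0,0,0],[0,0,0],[0,0,0],[0,0,0]]}'
python3 -m inch '{"hand":[1,1,1,1,1],"travel":[[0,0,-0.2],[0,0,-0.4],[0,0,-0.55],[0,0,-0.65],[0,0,-0.7]],"turn":[[0,0,0],[0,0,0],[0,0,0],[0,0,0],[0,0,0]]}'
python3 - <<'E'
from h import *
need([.497,-.218,.25],DOWN(90))
a,d=read_camera("scene"); save(a,"s3.png")
for n in ["cover_knob","dust_cover"]:
    for k in place_of("scene",n)[:3]: p=w("scene",k["position"]); print(n,round(k["score"],2),p.round(4),pix("scene",p).round())
E
```

```text
time: 9.0
eef_pos: [0.5274, 0.2096, 0.0752]
ee_rot: [2.23, 2.213, -0.0]
wrist_force: [0.2, 0.1, 0.3]
width: 0.0772
finger_force: 0.0
time: 9.42
eef_pos: [0.5264, 0.2093, 0.1501]
ee_rot: [-2.229, -2.212, 0.004]
wrist_force: [0.8, -0.0, -0.5]
width: 0.0853
finger_force: 0.0
time: 9.83
eef_pos: [0.5281, 0.2098, 0.2579]
ee_rot: [2.228, 2.211, 0.005]
wrist_force: [-0.6, -0.5, 0.2]
width: 0.0858
finger_force: 0.0
travel [-2.854 -0.185  0.049] turn [ 0.0006 -0.0001 -0.0012] | pos [0.5281 0.2098 0.2579] q [ 0.243  0.401  1.36  -0.     1.376  0.251] w 0.0858 F [-0.6 -0.5  0.2] t 9.83
cover_knob 0.94 [0.2962 0.224  0.079 ] [464. 220.]
cover_knob 0.83 [ 0.2837 -0.3831  0.0813] [271. 132.]
cover_knob 0.68 [0.5295 0.2084 0.0855] [409. 278.]
dust_cover 0.84 [ 0.28   -0.3852  0.0034] [274. 153.]
dust_cover 0.76 [0.5271 0.2081 0.0065] [405. 301.]
dust_cover 0.72 [ 0.4559  0.0056 -0.0016] [346. 244.]
```

View pics/s3.png

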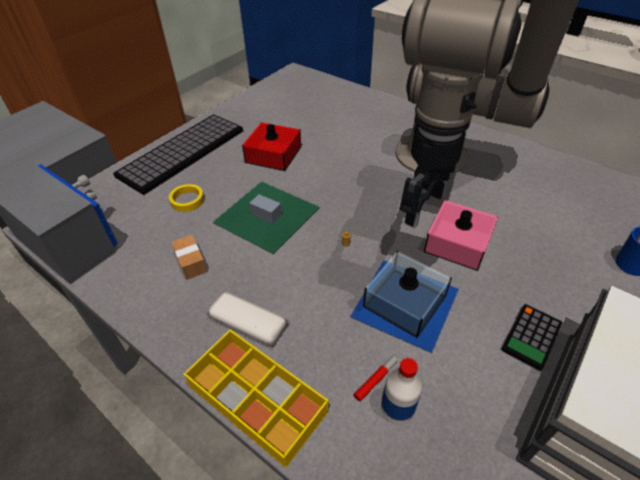

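The cover stands in the middle of the blue pad, at about (405,300). The spacer's +y end, near (275,210), is plain. I head back over the mat and test the tilted posture with the gripper empty on the way.

```bash
python3 -m inch '{"hand":[1,1,1,1,1],"travel":[[-0.2,0,0],[-0.4,0,0],[-0.6,0,0],[-0.8,0,0],[-1,0,0]],"turn":[[0,0,0],[0,0,0],[0,0,0],[0,0,0],[0,0,0]]}'
python3 -m inch '{"hand":[1,1,1,1,1],"travel":[[-0.2,-0.04,0],[-0.4,-0.08,0],[-0.6,-0.12,0],[-0.8,-0.16,0],[-1,-0.2,0]],"turn":[[0,-0.0199,0],[0,-0.0398,0],[0,-0.0596,0],[0,-0.0795,0],[0,-0.0994,0]]}'
python3 -m inch '{"hand":[1,1,1,1,1],"travel":[[0,0,0],[0,0,0],[0,0,0],[0,0,0],[0,0,0]],"turn":[[0,-0.0199,0],[0,-0.0398,0],[0,-0.0596,0],[0,-0.0795,0],[0,-0.0994,0]]}'
python3 - <<'E'
from h import *
need([.497,-.20,.25],DOWN(90)); print(R.from_rotvec(r.get_obs()["ee_rot"]).as_matrix().round(3))
E
```

```text
time: 10.4
eef_pos: [0.5252, 0.0584, 0.2533]
ee_rot: [-2.228, -2.212, 0.004]
wrist_force: [1.1, -0.3, 0.3]
width: 0.0855
finger_force: 0.0
time: 10.82
eef_pos: [0.4946, -0.0912, 0.2546]
ee_rot: [1.867, 1.856, -0.609]
wrist_force: [-0.6, 0.6, -0.5]
width: 0.0857
finger_force: 0.0
time: 11.23
eef_pos: [0.4796, -0.0468, 0.251]
ee_rot: [1.58, 1.501, -1.038]
wrist_force: [0.2, -0.8, 0.1]
width: 0.0853
finger_force: 0.0
travel [-0.428  0.188  0.915] turn [-0.0109  0.18   -0.0072] | pos [ 0.4796 -0.0468  0.251 ] q [ 0.3    0.574  1.638 -0.996  1.591  0.698] w 0.0853 F [ 0.2 -0.8  0.1] t 11.23
[[ 0.002  0.997 -0.078]
 [ 0.425 -0.071 -0.902]
 [-0.905 -0.032 -0.424]]
```

Joint 4 stopped at its -1 limit, so pointing right is out of reach. I fit a kinematic model to the logged poses and search for a reachable final azimuth.

```bash
cat > kin.py <<'E'
import numpy as np
from scipy.optimize import least_squares
from scipy.spatial.transform import Rotation as R
Z=lambda a:R.from_euler("z",a).as_matrix(); Y=lambda a:R.from_euler("y",a).as_matrix()
D=[([-1.438,.342,1.524,0,1.275,-.146],(.1445,-.5047,.2313)),([-.567,.393,1.534,0,1.214,.094],(.491,-.2223,.2011)),
([.251,.449,1.469,.001,1.226,.255],(.5238,.2134,.1927)),([.243,.401,1.36,0,1.376,.251],(.5281,.2098,.2579)),
([.3,.574,1.638,-.996,1.591,.698],(.4796,-.0468,.251))]
def rot(q): return Z(q[0])@Y(q[1]+q[2])@Z(q[3])@Y(q[4])@Z(q[5]+np.pi/2)
def pos(q,k):
    off,h,L1,L2,d,a0,e=k
    return Z(q[0])@(np.array([a0,off,h])+Y(q[1])@[0,0,L1]+Y(q[1]+q[2])@[e,0,L2])+rot(q)@[0,0,d]
f=lambda k:np.concatenate([np.r_[pos(q,k)-p] for q,p in D]+[1e-3*(np.array(k)-[.076,.3,.4,.4,.25,0,0])])
S=least_squares(f,[.076,.3,.4,.4,.25,0,0]); K=S.x
lo=np.array([-2.53,-.77,.04,-1,.28,-3.11])+.03; hi=np.array([2.53,2.02,2.7,4.14,2.66,3.11])-.03
def ik(p,M,q0):
    g=lambda q:np.r_[pos(q,K)-p,.3*R.from_matrix(rot(q).T@M).as_rotvec()]
    s=least_squares(g,np.clip(q0,lo+.01,hi-.01),bounds=(lo,hi)); return s.x,np.abs(s.fun).max()
if __name__=="__main__":
    print(K.round(3),np.abs(S.fun[:15]).max().round(4)); print(rot(D[4][0]).round(3))
    for grip,s in ((90,-1),(-90,1)):       # tool x vs up: hole is -x if gripped with tool x at +y
      for tilt in (0,-30,30):
        for az in range(-180,180,30):
          a=np.deg2rad(az); t=np.deg2rad(tilt); o=np.array([np.cos(a),np.sin(a),0]); up=np.array([0,0,1.])
          z=o*np.cos(t)+up*np.sin(t); u=up*np.cos(t)-o*np.sin(t); x=s*u; M=np.c_[x,np.cross(z,x),z]
          c=np.array([.497,-.218,.17]); p=c+z*.0187
          best=min((ik(p,M,q0) for q0 in ([-.5,.4,1.5,1.5,1.5,0],[-.5,.4,1.5,3.,.5,0],[-1,.6,1.5,1.5,1.5,2],[-.5,.6,1.5,1.5,1.5,-2])),key=lambda b:b[1])
          if best[1]<.004: print(grip,"tilt",tilt,"az",az,best[0].round(2),best[1].round(4))
E
python3 kin.py
```

```text
[0.076 0.222 0.509 0.379 0.313 0.    0.048] 0.0002
[[ 0.001  0.997 -0.078]
 [ 0.425 -0.071 -0.903]
 [-0.905 -0.033 -0.424]]
90 tilt 0 az -180 [-0.36  1.29  0.69 -0.76  2.6   0.88] 0.0
90 tilt 0 az -60 [-0.11  0.87  2.27  4.08  1.57  1.57] 0.0
90 tilt 0 az -30 [-0.59  0.98  2.53  3.07  1.94  1.54] 0.0
90 tilt 0 az 0 [-1.08  0.91  2.41  2.05  1.65  1.41] 0.0
90 tilt 0 az 30 [-1.16  0.87  2.03  1.46  1.6   1.81] 0.0
90 tilt 0 az 60 [-1.06  0.96  1.6   1.1   1.86  2.08] 0.0
90 tilt 0 az 90 [-0.91  1.1   1.18  0.88  2.21  2.19] 0.0
90 tilt 0 az 120 [-0.73  1.24  0.81  0.62  2.57  2.11] 0.0
90 tilt -30 az -180 [-0.38  1.03  0.87 -0.41  2.22  1.12] 0.0
90 tilt -30 az -150 [-0.23  0.92  1.13 -0.68  1.91  0.87] 0.0
90 tilt -30 az -120 [-0.12  0.76  1.47 -0.92  1.53  0.76] 0.0
90 tilt -30 az -30 [-0.58  0.4   2.4   3.06  0.71  1.6 ] 0.0
90 tilt -30 az 0 [-0.97  0.43  2.31  1.91  0.86  2.01] 0.0
90 tilt -30 az 30 [-1.07  0.54  2.    1.24  1.16  2.23] 0.0
90 tilt -30 az 60 [-1.    0.7   1.63  0.88  1.52  2.27] 0.0
90 tilt -30 az 90 [-0.87  0.85  1.27  0.62  1.88  2.18] 0.0
90 tilt -30 az 120 [-0
[... 1209 characters left out ...]
.43  2.31  1.91  0.86 -1.13] 0.0
-90 tilt -30 az 30 [-1.07  0.54  2.    1.24  1.16 -0.91] 0.0
-90 tilt -30 az 60 [-1.    0.7   1.63  0.88  1.52 -0.87] 0.0
-90 tilt -30 az 90 [-0.87  0.85  1.27  0.62  1.88 -0.96] 0.0
-90 tilt -30 az 120 [-0.71  0.99  0.96  0.36  2.19 -1.19] 0.0
-90 tilt -30 az 150 [-0.54  1.06  0.8  -0.03  2.33 -1.6 ] 0.0
-90 tilt 30 az -60 [-0.2   1.24  2.09  4.09  2.22 -1.39] 0.0
-90 tilt 30 az -30 [-0.58  1.34  2.27  3.05  2.57 -1.62] 0.0
-90 tilt 30 az 0 [-0.97  1.29  2.2   1.96  2.26 -1.94] 0.0
-90 tilt 30 az 30 [-1.07  1.21  1.91  1.56  2.09 -1.55] 0.0
-90 tilt 30 az 60 [-1.    1.23  1.55  1.32  2.23 -1.16] 0.0
-90 tilt 30 az 90 [-0.87  1.31  1.19  1.18  2.5  -0.87] 0.0
```

The model fits to 0.2 mm. The plan is to grip with the tool at 90°, then end with the tool horizontal pointing +y, which keeps clear of the red cover. First I come back over the spacer for a close look.

```bash
python3 -m inch '{"hand":[1,1,1,1,1],"travel":[[-0.06,0.04,0.19],[-0.12,0.08,0.38],[-0.18,0.12,0.57],[-0.24,0.16,0.76],[-0.3,0.2,0.95]],"turn":[[-0.001,0.019,0],[-0.002,0.038,-0.001],[-0.003,0.058,-0.002],[-0.005,0.078,-0.003],[-0.006,0.099,-0.004]]}'
python3 -c "
from h import *
need([.497,-.218,.22],DOWN(90))"
```

```text
time: 11.65
eef_pos: [0.4994, -0.1979, 0.2306]
ee_rot: [1.962, 1.926, -0.533]
wrist_force: [0.6, 1.1, -1.4]
width: 0.0848
finger_force: 0.0
travel [-0.083 -0.012  0.128] turn [-0.0041  0.0814 -0.0029] | pos [ 0.4994 -0.1979  0.2306] q [-0.238  0.353  1.628 -0.562  1.129  0.018] w 0.0848 F [ 0.6  1.1 -1.4] t 11.65
```

```bash
python3 -m inch '{"hand":[1,1,1,1,1],"travel":[[-0.02,0,0.03],[-0.04,0,0.06],[-0.06,-0.01,0.1],[-0.08,-0.01,0.13],[-0.08,-0.01,0.13]],"turn":[[-0.001,0.019,-0.001],[-0.002,0.038,-0.001],[-0.003,0.057,-0.002],[-0.004,0.075,-0.003],[-0.004,0.081,-0.003]]}'
python3 - <<'E'
from h import *
import time
c=get_calibration("wrist"); a,d=read_camera("wrist"); save(a,"w3.png")
need([.497,-.218,.05],DOWN(90))
for n in ["spacer_mid","spacer"]:
    for k in place_of("wrist",n)[:2]: p=w("wrist",k["position"],c); print(n,round(k["score"],2),p.round(4),pix("wrist",p,c).round())
# depth-based top face
v,u=np.nonzero(d>0); 
K=np.array([[c["fx"],0,c["cx"]],[0,c["fy"],c["cy"]],[0,0,1]],float)
s=cv2.undistortPoints(np.c_[u,v].astype(float)[:,None],K,np.array([c["k1"],0,0,0.]))[:,0]
dd=d[v,u]; P=np.c_[s*dd[:,None],dd]; T=np.linalg.inv(c["camera_from_world"]); P=P@T[:3,:3].T+T[:3,3]
m=(abs(P[:,0]-.497)<.07)&(abs(P[:,1]+.218)<.07)&(P[:,2]>.036)&(P[:,2]<.056)
print(m.sum(),P[m,2].mean(),cv2.minAreaRect(P[m,:2].astype(np.float32)), np.median(P[m,:2],0))
M=np.zeros(d.shape,np.uint8); M[v[m],u[m]]=1; M=cv2.morphologyEx(M,cv2.MORPH_OPEN,np.ones((7,7)))
mm=M[v,u]>0; print(cv2.minAreaRect(P[mm,:2].astype(np.float32)),P[mm].mean(0),cv2.boundingRect(M))
E
```

```text
time: 12.07
eef_pos: [0.496, -0.2202, 0.2191]
ee_rot: [-2.229, -2.213, 0.004]
wrist_force: [0.1, -0.4, -0.5]
width: 0.0854
finger_force: 0.0
travel [0.017 0.012 1.125] turn [-0.0006  0.0003 -0.0013] | pos [ 0.4958 -0.2202  0.2187] q [-0.557  0.386  1.494 -0.004  1.264 -0.548] w 0.0854 F [ 0.3 -1.5 -0.2] t 12.12
spacer_mid 0.87 [ 0.4974 -0.22    0.0211] [319. 207.]
4802 0.04377368398942315 ((0.4983343482017517, -0.21882383525371552), (0.040191203355789185, 0.07066040486097336), 5.250669479370117) [ 0.49837271 -0.21669052]
((0.49830901622772217, -0.21882635354995728), (0.04019332304596901, 0.07064507901668549), 5.201064586639404) [ 0.49826997 -0.21723068  0.04378836] (289, 163, 61, 94)
```

View pics/w3.png

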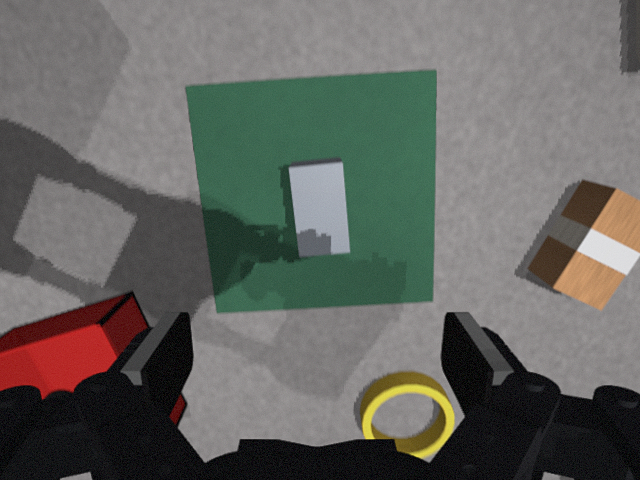

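The top of the bar spans about (289–350, 163–257), and its visible +y end face at (315,161) is plain, so the hole faces -y. From depth, the centre is (0.498, -0.219) and the long axis lies at 95.2°. I descend with that yaw.

```bash
python3 -m inch '{"hand":[1,1,1,1,1],"travel":[[0.01,0.015,0.2],[0.01,0.015,0.4],[0.01,0.015,0.6],[0.01,0.015,0.8],[0.01,0.015,0.95]],"turn":[[0,0,-0.008],[0,0,-0.0158],[0,0,-0.0158],[0,0,-0.0158],[0,0,-0.0158]]}'
python3 -c "
from h import *
need([.4983,-.2188,.006],DOWN(95.2))"
```

```text
time: 12.63
eef_pos: [0.4978, -0.2148, 0.0752]
ee_rot: [2.109, 2.327, -0.013]
wrist_force: [0.4, 0.1, 0.1]
width: 0.0854
finger_force: 0.0
travel [-0.024  0.003  0.462] turn [-0.0009  0.001   0.0012] | pos [ 0.4978 -0.2148  0.0752] q [-0.544  0.547  1.674 -0.011  0.922 -0.636] w 0.0854 F [0.4 0.1 0.1] t 12.63
```

```bash
python3 -m inch '{"hand":[1,1,1,1,1],"travel":[[0,0,0.12],[0,0,0.24],[0,0,0.36],[0,0,0.42],[0,0,0.43]],"turn":[[0,0,0.001],[0,0,0.001],[0,0,0.001],[0,0,0.001],[0,0,0.001]]}'
python3 -m inch '{"hand":[1,1,1,1,1],"travel":[[0,0,0],[0,0,0],[0,0,0],[0,0,0],[0,0,0]],"turn":[[0,0,0],[0,0,0],[0,0,0],[0,0,0],[0,0,0]]}'
python3 -c "
from h import *
need([.4983,-.2188,.006],DOWN(95.2))"
```

```text
time: 13.05
eef_pos: [0.4977, -0.2156, 0.0116]
ee_rot: [-2.117, -2.321, 0.013]
wrist_force: [-0.5, 0.1, 0.5]
width: 0.0854
finger_force: 0.0
time: 13.47
eef_pos: [0.4993, -0.2179, 0.0145]
ee_rot: [2.116, 2.314, -0.01]
wrist_force: [-0.7, -0.4, 1.3]
width: 0.0857
finger_force: 0.0
travel [-0.005 -0.007  0.057] turn [-0.0002  0.0013 -0.0002] | pos [ 0.4993 -0.2179  0.0145] q [-0.548  0.64   1.714 -0.01   0.783 -0.63 ] w 0.0857 F [-0.7 -0.4  1.3] t 13.47
```

```bash
python3 -m inch '{"hand":[1,1,1,1,1],"travel":[[-0.005,-0.006,0.02],[-0.005,-0.006,0.04],[-0.005,-0.006,0.045],[-0.005,-0.006,0.045],[-0.005,-0.006,0.045]],"turn":[[0,0.0013,0],[0,0.0013,0],[0,0.0013,0],[0,0.0013,0],[0,0.0013,0]]}'
python3 -m inch '{"hand":[0.6,0.5,0.4,0.4,0.4],"travel":[[0,0,0],[0,0,0],[0,0,0],[0,0,0],[0,0,0]],"turn":[[0,0,0],[0,0,0],[0,0,0],[0,0,0],[0,0,0]]}' 80
python3 -m inch '{"hand":[0.2,0.2,0.2,0.2,0.2],"travel":[[0,0,0],[0,0,0],[0,0,0],[0,0,0],[0,0,0]],"turn":[[0,0,0],[0,0,0],[0,0,0],[0,0,0],[0,0,0]]}' 80
python3 -m inch '{"hand":[0,0,0,0,0],"travel":[[0,0,-0.03],[0,0,-0.08],[0,0,-0.15],[0,0,-0.25],[0,0,-0.35]],"turn":[[0,0,0],[0,0,0],[0,0,0],[0,0,0],[0,0,0]]}'
```

```text
time: 13.88
eef_pos: [0.4979, -0.2185, 0.0068]
ee_rot: [-2.118, -2.317, 0.002]
wrist_force: [0.3, 0.4, 0.4]
width: 0.0855
finger_force: 0.0
time: 14.3
eef_pos: [0.4983, -0.2186, 0.0072]
ee_rot: [-2.119, -2.318, 0.001]
wrist_force: [0.3, 0.1, 4.4]
width: 0.0392
finger_force: 81.2
time: 14.72
eef_pos: [0.4983, -0.2186, 0.0072]
ee_rot: [-2.119, -2.318, 0.001]
wrist_force: [0.1, 0.6, 5.2]
width: 0.0389
finger_force: 81.2
time: 15.13
eef_pos: [0.4978, -0.2183, 0.0602]
ee_rot: [-2.118, -2.316, 0.002]
wrist_force: [-0.5, -0.2, -1.8]
width: 0.0391
finger_force: 80.6
```

The bar is held. I lift further, then plan the reorientation along a joint-interpolated path.

```bash
python3 -m inch '{"hand":[0,0,0,0,0],"travel":[[0,0,-0.2],[0,0,-0.4],[0,0,-0.6],[0,0,-0.8],[0,0,-1]],"turn":[[0,0,0],[0,0,0],[0,0,0],[0,0,0],[0,0,0]]}'
python3 -m inch '{"hand":[0,0,0,0,0],"travel":[[0,0,-0.2],[0,0,-0.3],[0,0,-0.35],[0,0,-0.35],[0,0,-0.35]],"turn":[[0,0,0],[0,0,0],[0,0,0],[0,0,0],[0,0,0]]}'
cat > plan.py <<'E'
from h import *; from kin import *
import sys
M1=np.c_[[0,0,-1.],[-1,0,0],[0,1,0]]; p1=np.array([.497,-.218+.0168,.17])
q1,e=ik(p1,M1,[-.91,1.1,1.18,.88,2.21,2.19])
if __name__=="__main__":
    q=r.get_obs()["q"]; print("q",q.round(3),"goal",q1.round(3),e)
    n=int(sys.argv[1]); prev=None
    for i in range(n+1):
        a=q+(q1-q)*i/n; P,A=pos(a,K),rot(a)
        if prev is not None: print(i,"travel",(prev[1].T@(P-prev[0])/.15).round(3),"turn",(R.from_matrix(prev[1].T@A).as_rotvec()/2/np.pi).round(4),"pos",P.round(3),"hole up",round(-A[2,0],2),"toolz",A[:,2].round(2))
        prev=(P,A)
E
python3 plan.py 7
```

```text
time: 15.55
eef_pos: [0.4979, -0.2183, 0.2116]
ee_rot: [-2.118, -2.317, 0.002]
wrist_force: [0.5, -0.4, -2.4]
width: 0.0394
finger_force: 80.8
time: 15.97
eef_pos: [0.4981, -0.2184, 0.2613]
ee_rot: [-2.118, -2.316, 0.002]
wrist_force: [-0.0, 0.7, -3.2]
width: 0.0393
finger_force: 80.8
q [-5.540e-01  3.580e-01  1.417e+00 -1.000e-03  1.371e+00 -6.430e-01] goal [-0.91   1.101  1.175  0.876  2.216  2.196] 8.285256064337043e-09
1 travel [ 0.123 -0.025  0.259] turn [0.0187 0.0316 0.0758] pos [ 0.493 -0.2    0.222] hole up -0.16 toolz [-0.09  0.21 -0.97]
2 travel [ 0.071 -0.031  0.204] turn [0.0284 0.0234 0.0744] pos [ 0.49  -0.182  0.195] hole up -0.17 toolz [-0.14  0.42 -0.9 ]
3 travel [ 0.039 -0.015  0.139] turn [0.0348 0.0124 0.0725] pos [ 0.49  -0.169  0.178] hole up 0.01 toolz [-0.16  0.61 -0.77]
4 travel [0.029 0.004 0.068] turn [ 0.037  -0.0004  0.0702] pos [ 0.493 -0.162  0.17 ] hole up 0.32 toolz [-0.15  0.78 -0.61]
5 travel [ 0.028  0.014 -0.008] turn [ 0.0344 -0.0132  0.0675] pos [ 0.496 -0.164  0.168] hole up 0.65 toolz [-0.11  0.9  -0.42]
6 travel [ 0.026  0.019 -0.083] turn [ 0.0273 -0.0243  0.0644] pos [ 0.499 -0.177  0.169] hole up 0.91 toolz [-0.06  0.97 -0.21]
7 travel [ 0.017  0.028 -0.155] turn [ 0.0163 -0.032   0.0611] pos [ 0.497 -0.201  0.17 ] hole up 1.0 toolz [ 0.  1. -0.]
```

```bash
python3 -m inch '{"hand":[0,0,0,0,0],"travel":[[0.025,-0.005,0.05],[0.05,-0.01,0.1],[0.075,-0.015,0.15],[0.1,-0.02,0.2],[0.123,-0.025,0.26]],"turn":[[0.004,0.006,0.015],[0.008,0.012,0.03],[0.011,0.019,0.045],[0.015,0.025,0.06],[0.0187,0.0316,0.0758]]}'
python3 -m inch '{"hand":[0,0,0,0,0],"travel":[[0.014,-0.006,0.04],[0.028,-0.012,0.08],[0.042,-0.018,0.12],[0.056,-0.024,0.16],[0.07,-0.03,0.2]],"turn":[[0.006,0.005,0.015],[0.011,0.009,0.03],[0.017,0.014,0.045],[0.023,0.019,0.06],[0.0284,0.0234,0.0744]]}'
python3 -m inch '{"hand":[0,0,0,0,0],"travel":[[0.008,-0.003,0.03],[0.016,-0.006,0.06],[0.024,-0.009,0.08],[0.032,-0.012,0.11],[0.04,-0.015,0.14]],"turn":[[0.007,0.002,0.015],[0.014,0.005,0.029],[0.021,0.007,0.044],[0.028,0.01,0.058],[0.0348,0.0124,0.0725]]}'
python3 plan.py 4
```

```text
time: 16.38
eef_pos: [0.4926, -0.1999, 0.221]
ee_rot: [-2.421, -1.616, -0.065]
wrist_force: [-0.2, 0.8, -2.4]
width: 0.0389
finger_force: 80.9
time: 16.8
eef_pos: [0.4898, -0.1826, 0.194]
ee_rot: [-2.515, -0.922, -0.016]
wrist_force: [-0.0, -0.1, -3.1]
width: 0.0394
finger_force: 80.9
time: 17.22
eef_pos: [0.4903, -0.1687, 0.1773]
ee_rot: [-2.439, -0.288, 0.124]
wrist_force: [-0.4, 0.5, -2.7]
width: 0.039
finger_force: 80.9
q [-0.707  0.681  1.31   0.376  1.735  0.578] goal [-0.91   1.101  1.175  0.876  2.216  2.196] 8.285256064337043e-09
1 travel [0.027 0.002 0.067] turn [ 0.0369 -0.0004  0.07  ] pos [ 0.493 -0.162  0.169] hole up 0.32 toolz [-0.15  0.78 -0.61]
2 travel [ 0.026  0.012 -0.008] turn [ 0.0343 -0.0132  0.0673] pos [ 0.496 -0.165  0.167] hole up 0.66 toolz [-0.11  0.9  -0.42]
3 travel [ 0.023  0.017 -0.083] turn [ 0.0272 -0.0243  0.0642] pos [ 0.499 -0.178  0.169] hole up 0.91 toolz [-0.06  0.98 -0.21]
4 travel [ 0.014  0.028 -0.154] turn [ 0.0163 -0.0319  0.0609] pos [ 0.497 -0.201  0.17 ] hole up 1.0 toolz [ 0.  1. -0.]
```

The arm is tracking the plan exactly.

```bash
python3 -m inch '{"hand":[0,0,0,0,0],"travel":[[0.005,0,0.013],[0.011,0,0.027],[0.016,0.001,0.04],[0.022,0.002,0.054],[0.027,0.002,0.067]],"turn":[[0.007,0,0.014],[0.015,0,0.028],[0.022,0,0.042],[0.03,0,0.056],[0.0369,-0.0004,0.07]]}'
python3 -m inch '{"hand":[0,0,0,0,0],"travel":[[0.005,0.002,0],[0.01,0.005,0],[0.016,0.007,0],[0.021,0.01,-0.005],[0.026,0.012,-0.008]],"turn":[[0.007,-0.003,0.013],[0.014,-0.005,0.027],[0.021,-0.008,0.04],[0.027,-0.011,0.054],[0.0343,-0.0132,0.0673]]}'
python3 -m inch '{"hand":[0,0,0,0,0],"travel":[[0.005,0.003,-0.017],[0.009,0.007,-0.033],[0.014,0.01,-0.05],[0.018,0.014,-0.066],[0.023,0.017,-0.083]],"turn":[[0.005,-0.005,0.013],[0.011,-0.01,0.026],[0.016,-0.015,0.039],[0.022,-0.019,0.051],[0.0272,-0.0243,0.0642]]}'
python3 plan.py 1
```

```text
time: 17.63
eef_pos: [0.4926, -0.1619, 0.1692]
ee_rot: [-2.233, 0.254, 0.333]
wrist_force: [-0.7, -0.1, -3.1]
width: 0.0392
finger_force: 80.9
time: 18.05
eef_pos: [0.4963, -0.1642, 0.1676]
ee_rot: [-1.938, 0.688, 0.594]
wrist_force: [-0.5, -0.0, -3.1]
width: 0.0394
finger_force: 80.9
time: 18.47
eef_pos: [0.4984, -0.1773, 0.169]
ee_rot: [-1.585, 1.006, 0.89]
wrist_force: [0.3, -0.5, -2.3]
width: 0.0394
finger_force: 81.0
q [-0.859  0.997  1.206  0.751  2.097  1.793] goal [-0.91   1.101  1.175  0.876  2.216  2.196] 8.285256064337043e-09
1 travel [ 0.012  0.029 -0.151] turn [ 0.0164 -0.0318  0.0607] pos [ 0.497 -0.201  0.17 ] hole up 1.0 toolz [ 0.  1. -0.]
```

```bash
python3 -m inch '{"hand":[0,0,0,0,0],"travel":[[0.002,0.006,-0.03],[0.005,0.012,-0.06],[0.007,0.017,-0.09],[0.01,0.023,-0.12],[0.012,0.029,-0.151]],"turn":[[0.003,-0.006,0.012],[0.007,-0.013,0.024],[0.01,-0.019,0.036],[0.013,-0.025,0.048],[0.0164,-0.0318,0.0607]]}'
python3 -m inch '{"hand":[0,0,0,0,0],"travel":[[0,0,0],[0,0,0],[0,0,0],[0,0,0],[0,0,0]],"turn":[[0,0,0],[0,0,0],[0,0,0],[0,0,0],[0,0,0]]}'
python3 plan.py 1
python3 - <<'E'
from h import *
c=get_calibration("wrist"); a,_=read_camera("wrist"); t,d=read_camera("top"); s,_=read_camera("scene")
tc=cv2.resize(t[200:320,355:475],(300,300)); sc=cv2.resize(s[130:260,190:330],(323,300))
u,v=pix("top",[.497,-.218,.205]).astype(int); print(u,v,pix("scene",[.497,-.218,.17]))
tz=cv2.resize(t[v-25:v+25,u-25:u+25],(300,300),interpolation=cv2.INTER_CUBIC)
out=np.zeros((600,723,3),np.uint8); out[:300,:300]=tc; out[300:,:300]=tz; out[:300,300:623]=sc; out[300:,300:700]=cv2.resize(a,(400,300)); save(out,"fin.png")
for cam in ("top","scene"):
    for n in ["spacer_mid"]:
        for k in place_of(cam,n)[:1]: print(cam,round(k["score"],2),w(cam,k["position"]).round(4))
E
```

```text
time: 18.88
eef_pos: [0.4967, -0.2002, 0.1708]
ee_rot: [-1.21, 1.209, 1.21]
wrist_force: [0.2, -0.7, -1.9]
width: 0.0387
finger_force: 81.1
time: 19.3
eef_pos: [0.497, -0.2001, 0.1728]
ee_rot: [-1.219, 1.205, 1.204]
wrist_force: [0.0, -0.1, -2.5]
width: 0.0394
finger_force: 81.1
q [-0.908  1.097  1.172  0.875  2.217  2.192] goal [-0.91   1.101  1.175  0.876  2.216  2.196] 8.285256064337043e-09
1 travel [ 0.013  0.004 -0.001] turn [ 0.0005 -0.0007  0.0013] pos [ 0.497 -0.201  0.17 ] hole up 1.0 toolz [ 0.  1. -0.]
428 243 [259.95533364 162.41745307]
top 0.79 [ 0.4953 -0.2159  0.1733]
scene 0.98 [ 0.493  -0.2194  0.1763]
```

View pics/fin.png

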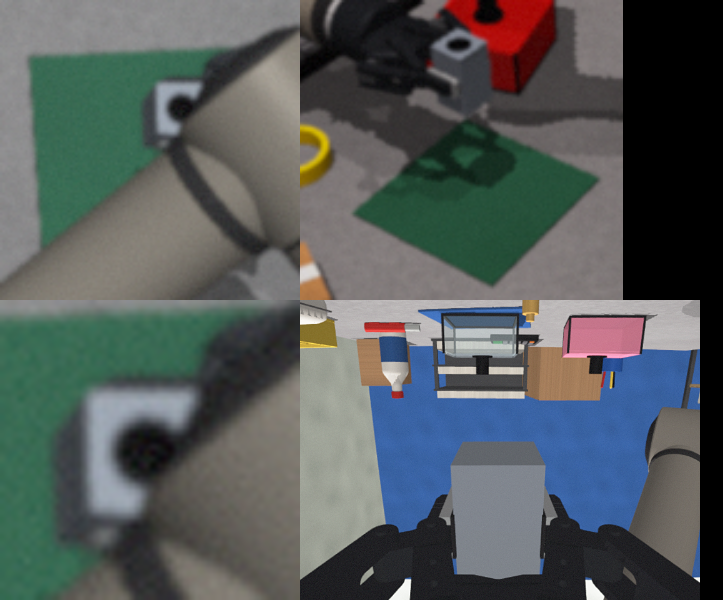

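The hole faces up: it shows as a black disc at about (180,107) in the top crop and (458,44) in the scene crop. The bar is upright and touches only the gripper, and the wrist force is just its weight. I hand the job in.

```bash
python3 -m inch '{"hand":[0,0,0,0,0],"travel":[[0,0,0],[0,0,0],[0,0,0],[0,0,0],[0,0,0]],"turn":[[0,0,0.001],[0,0,0.001],[0,0,0.001],[0,0,0.001],[0,0,0.001]]}' && python3 -c "
from cell import r
print(r.job_done())"
```

```text
time: 19.97
eef_pos: [0.4968, -0.2005, 0.1725]
ee_rot: [-1.213, 1.21, 1.209]
wrist_force: [0.3, 0.1, -2.9]
width: 0.0388
finger_force: 81.1
the job is handed in; nothing more can be done
None
```

The job is handed in at about 20 s: the clear cover stands mid-pad on the blue pad, and the spacer is held upright in the gripper with its hole up, its bottom about 13 cm and its centre about 17 cm above the green mat.

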